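Reset the popped-up buttons of a soldering cell in order

ROBOT

A 6-joint arm with a two-finger parallel gripper is mounted at the origin on the work surface. World frame = base frame: x ahead of the robot, y to its left, z up, the work surface at z = 0. Lengths are in m, angles in rad, forces in N, time in s.
With the tool pointing down it reaches from about 0.35 to 0.85 m from the base axis. Payload 8.1 kg.
Tool frame: the origin (TCP) lies midway between the tips of the shut fingers; the grasp point (between the pads) lies 19 mm behind it; z points along the fingers, y is the line along which they close (so a half turn about z gives the same grasp; the last joint's range is limited). The gripper opens to 93 mm and grips with 3 to 60 N. Pads are 15 mm wide; open, the fingers measure 128 mm over their backs; the gripper's body (75 mm by 188 mm) begins 65 mm behind the grasp point.
Start: joints at [1.047, 0.13, 1.488, -0, 1.523, -0.085], TCP at [0.255, 0.543, 0.219] pointing down, gripper open.
Joint ranges: [-2.96, 2.96], [-0.89, 2.26], [0.02, 2.5], [-1.34, 4.48], [0, 2.73], [-2.66, 2.66]. Speed limits (rad/s): [2.39, 2.39, 2.79, 3.14, 3.14, 3.14].

INTERFACE

Orientations are given as a unit quaternion [x, y, z, w].
In Python, from workcell import readout, viewer, workorder, models gives the robot as it stands.
- The arm moves only by the tool jog_arm, never from a script. Its argument "plan" is text: rows parted by semicolons, each of 7 numbers parted by spaces: the shift along the world's x, y, z in mm, then the turn, a rotation vector about the world's x, y, z in units of 8 degrees (1.0 is 8 degrees), then the gripper command: -1 is shut, 1 is fully open, values between are in proportion. A call has 1 to 10 rows; each row shifts and turns the commanded pose from where the row before left it; what a row does not reach is not made up. A row lasts 1/10 s, in which the tool goes at most 50 mm and 8.59 degrees, less where a joint would pass 70% of its speed; a pose out of reach is approached as far as the arm can. A call is refused whole if a number of a shift passes 50 or a number of a turn 1, either way. A call with a gripper value outside its range is refused whole. The fingers move at their own pace and stop on an object; the grip force is fixed at half the most. Time passes only in rows, so rows that do not move let the fingers close. It gives the time, the measured TCP pose, the force, the opening and the grip force at its end, in the units of the state.
- readout.get_state(): the state, without advancing time (a new reading comes with each control period).
- viewer.get_image(name): name is "side" or "top" or "wrist"; returns the picture (420x560x3 uint8, red, green, blue); there is no depth.
- viewer.camera_params(name): a dict with "fx", "fy", "cx", "cy" (pixels), "R" (3x3) and "t" (3): a world point X has camera coordinates R X + t. Camera axes: x right, y down, z forward; pixel columns grow to the right and rows downward; lengths in m; the calibration is good to about 2 mm. A picture is of the moment at which its call begins: read the wrist's pose just before it. camera_params takes no time and is no camera call; for the wrist camera it gives the pose at the moment of the call.
- workorder.sign_off(): hands the job in; it is judged then, once.
Trained networks look in the newest picture that a camera, given by its name, has taken for a name from the list of things; names that differ only in an ending like _2 or _b are one class to them, and where a whole thing is asked for, a point or a joint stands for the part that bears it (a point fixed in the world has none). Each returns a list of dicts, best first, with "p" (0 to 1); they miss things now and then, are a little off and sometimes report something else, mostly with a low value. They report only what shows in the picture. A call takes as long as a camera call.
- models.recognise(camera, thing): "location" ([column, row] in pixels, amid what is visible of it).
The state is a dict: "t": time; "q": joint angles; "qvel": joint speeds; "effort": joint torques, N m; "position": TCP position; "tool_rot": TCP orientation; "force": force on the tool from outside, world axes, zero at the start; "torque": the same for the moment, N m; "opening": finger opening in m; "gripper_force": force on a finger pad.
Only numpy, scipy, OpenCV 4.12 (cv2) and the standard library are available. Lean on these libraries where they do the work, as an engineer would, in place of code of your own. Each camera call takes 0.05 s, during which the arm holds its last target. There are 200 camera calls.

TASK

The soldering cell has tripped: reset it by lightly pressing the popped-up buttons fully in with a fingertip, first on the box-shaped wire feeder, then on the wide round flux pump, then on the long low tip cleaner. Leave the button of the narrow round pot popped up, do not pick up or shift anything, and finish with the hand clear.

Things in the scene. Friction and masses are not known exactly. Their poses are not given: they have to be found in the camera images.
- feeder: the wire feeder: a black box, 120 long (its x) x 75 wide x 60 mm high on a slightly larger aluminium foot plate (135 x 90 mm); fixed to the table, may be turned. Origin: centre of its underside on the table. On the middle of its top stands a 38 mm steel collar, 16 mm high, with the reset button on it.
- feeder_top (a point): centre of the top face of the feeder's reset button (grey flat round head 28 mm across, 6 mm thick, on an 18 mm stem, moves straight down); 92 mm above the table when popped up, 82 mm when pressed in
- feeder_button (a joint): travel of that button in m: about 0 (up to 0.001) popped up, 0.010 fully in. It slides at about 2.5 N and stays where it is left (no return spring, no click). At the end of its travel the collar gives softly on rubber: it starts to yield at about 4 N and gives 1.5 N per mm for 12 mm, then springs back.
- pump: the flux pump: the WIDE round aluminium pot, 90 mm diameter, 40 mm high; fixed to the table, may be turned. Origin: centre of its underside on the table. On the middle of its top stands a 38 mm steel collar, 16 mm high, with the reset button on it.
- pump_top (a point): centre of the top face of the pump's reset button (grey flat round head 28 mm across, 6 mm thick, on an 18 mm stem, moves straight down); 72 mm above the table when popped up, 62 mm when pressed in
- pump_button (a joint): travel of that button in m: about 0 (up to 0.001) popped up, 0.010 fully in. It slides at about 2.5 N and stays where it is left (no return spring, no click). At the end of its travel the collar gives softly on rubber: it starts to yield at about 4 N and gives 1.5 N per mm for 12 mm, then springs back.
- cleaner: the tip cleaner: the long low aluminium bar, 140 long (its x) x 46 wide x 25 mm high, with a black rubber pad at each end of its top; fixed to the table, may be turned. Origin: centre of its underside on the table. On the middle of its top stands a 38 mm steel collar, 16 mm high, with the reset button on it.
- cleaner_top (a point): centre of the top face of the cleaner's reset button (grey flat round head 28 mm across, 6 mm thick, on an 18 mm stem, moves straight down); 57 mm above the table when popped up, 47 mm when pressed in
- cleaner_button (a joint): travel of that button in m: about 0 (up to 0.001) popped up, 0.010 fully in. It slides at about 2.5 N and stays where it is left (no return spring, no click). At the end of its travel the collar gives softly on rubber: it starts to yield at about 4 N and gives 1.5 N per mm for 12 mm, then springs back.
- drain: the drain trap: the NARROW round aluminium pot, 56 mm diameter, 40 mm high; fixed to the table, may be turned. Origin: centre of its underside on the table. On the middle of its top stands a 38 mm steel collar, 16 mm high, with the reset button on it.
- drain_top (a point): centre of the top face of the drain's reset button (grey flat round head 28 mm across, 6 mm thick, on an 18 mm stem, moves straight down); 72 mm above the table when popped up, 62 mm when pressed in
- drain_button (a joint): travel of that button in m: about 0 (up to 0.001) popped up, 0.010 fully in. It slides at about 2.5 N and stays where it is left (no return spring, no click). At the end of its travel the collar gives softly on rubber: it starts to yield at about 4 N and gives 1.5 N per mm for 12 mm, then springs back.
- tape: red tape dispenser, loose, 100 x 45 mm, 67 mm high; a bystander, not part of the job. Origin: centre of its underside.
- spool: small black plastic spool standing on its end, loose, 52 mm diameter, 36 mm high; a bystander, not part of the job. Origin: centre of its underside.
- tray: clear open tray of terminals, loose, 85 x 60 x 28 mm; a bystander, not part of the job. Origin: centre of its underside.
- flux: amber bottle, loose, 36 mm diameter, 75 mm high; a bystander, not part of the job. Origin: centre of its underside.
- comb: wooden comb strip with terminals along one edge, loose, 30 x 200 mm, 8 mm thick; a bystander, not part of the job. Origin: centre of its underside.
- driver: screwdriver lying down, loose, 160 mm long, about 30 mm thick; a bystander, not part of the job. Origin: on the shaft axis where the tool lies.

How it is judged:
By the outcome, as a careful person would: the job done as asked, in the order asked, and still so for the second after the job is handed in, with the robot touching nothing.
It also fails if it takes over 53 s, if anything falls off the work surface, if the arm or the gripper's body presses on something with over 40 N, if the wrist force passes 120 N, or if a joint passes its speed limit or range.

## Working session

There is one attempt and no reset: what is moved stays moved. The work goes in short steps, Python scripts to look and compute and a tool call to move; the robot and the scene stay as the last step left them, time stands still between calls to the robot, and variables do not carry over. Pictures are saved under pics/ and viewed, at most 10 in all, crops included, and the job is handed in when it is done.

Besides the shell and the picture viewer there is one more tool, called after ">>>" as a command line: name --argument value ..., lists and objects as JSON in quotes. jog_arm: Moves the arm, as the interface text tells. Its arguments: {"type":"object","properties":{"plan":{"type":"string"}},"required":["plan"]}

```bash
mkdir -p pics
cat > h.py <<'E'
from workcell import readout, viewer, workorder, models
import numpy as np, cv2
def ray(cam,uv,z,p=None):
    p=p or viewer.camera_params(cam); R=np.array(p["R"]);t=np.array(p["t"])
    d=R.T@np.array([(uv[0]-p["cx"])/p["fx"],(uv[1]-p["cy"])/p["fy"],1]); c=-R.T@t
    return c+d*(z-c[2])/d[2]
def snap(cam,name):
    im=viewer.get_image(cam); cv2.imwrite(f"pics/{name}.png",cv2.cvtColor(np.array(im),cv2.COLOR_RGB2BGR)); return im
Z=dict(feeder=.092,pump=.072,cleaner=.057,drain=.072)
E
python3 - <<'E'
from h import *
for c in("top","side"):
    snap(c,c+"0")
    for n in Z:
        for s in("_top",""):
            for r in models.recognise(c,n+s)[:2]:
                print(c,n+s,np.round(r["location"]),round(r["p"],2),ray(c,r["location"],Z[n] if s else Z[n]-.04).round(3))
s=readout.get_state();print(s["t"],s["position"],s["tool_rot"],s["force"],s["opening"])
E
```

```text
top feeder [147. 224.] 0.73 [0.578 0.277 0.052]
top pump_top [415. 268.] 0.72 [ 0.494 -0.308  0.072]
top pump [406. 270.] 0.93 [ 0.488 -0.3    0.032]
top pump [311. 135.] 0.73 [ 0.79  -0.084  0.032]
top cleaner_top [232. 266.] 0.52 [0.492 0.086 0.057]
top cleaner [233. 264.] 0.79 [0.492 0.087 0.017]
top drain_top [323. 227.] 0.59 [ 0.579 -0.109  0.072]
top drain_top [199. 153.] 0.18 [0.736 0.163 0.072]
top drain [318. 228.] 0.93 [ 0.578 -0.103  0.032]
side feeder_top [251. 139.] 0.46 [0.587 0.281 0.092]
side feeder [251. 155.] 0.77 [0.581 0.253 0.052]
side feeder [229. 203.] 0.52 [0.49  0.051 0.052]
side pump [248. 317.] 0.78 [ 0.493 -0.311  0.032]
side cleaner_top [226. 195.] 0.63 [0.486 0.077 0.057]
side cleaner_top [248. 141.] 0.62 [0.58  0.323 0.057]
side drain [272. 245.] 0.67 [ 0.582 -0.111  0.032]
0.9 [0.25489923 0.54317006 0.21866169] [ 2.17646672e-01  9.76027626e-01  4.98462017e-06 -1.78947679e-06] [ 0.70908582  0.18213991 -0.2474733 ] 0.09319637557501288
```

View pics/top0.png

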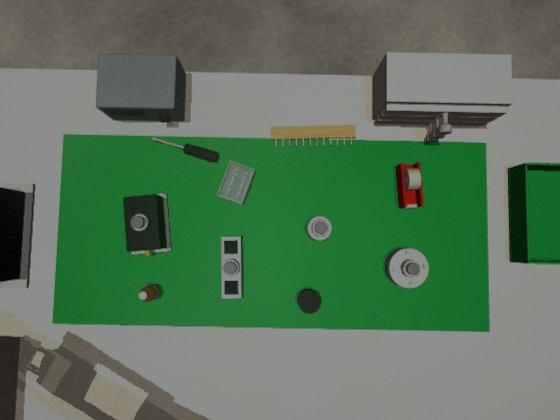

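View pics/side0.png

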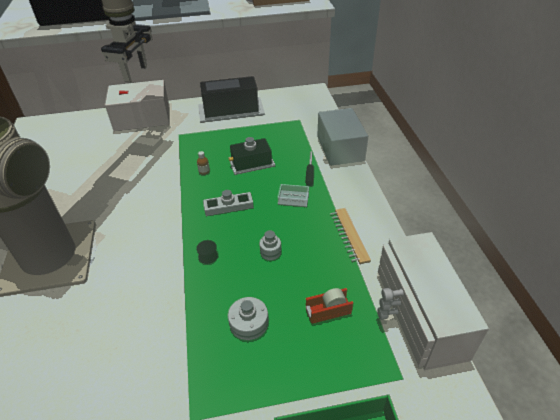

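Top view: the buttons show at about feeder (139,222), cleaner (231,267), drain (320,228, the narrow pot) and pump (413,268, the wide pot). I'll go above the feeder with the fingers shut.

>>> jog_arm --plan "33 -26 0 0 0 0 -1;33 -26 0 0 0 0 -1;33 -26 0 0 0 0 -1;33 -26 0 0 0 0 -1;33 -26 0 0 0 0 -1;33 -26 0 0 0 0 -1;33 -26 0 0 0 0 -1;33 -26 0 0 0 0 -1;33 -26 0 0 0 0 -1;20 -20 0 0 0 0 -1"

```text
t: 1.9
position: [0.5739, 0.2871, 0.2185]
tool_rot: [0.218, 0.976, -0.0, 0.0]
force: [-0.3, 0.4, 0.4]
opening: 0.0176
gripper_force: 0.0
```

Run:
```python
from h import *
for n,uv in dict(feeder=(139,222),pump=(413,268),cleaner=(231,267),drain=(320,228)).items(): print(n,ray("top",uv,Z[n]).round(4))
s=readout.get_state();p=viewer.camera_params("wrist");snap("wrist","w1")
print(s["t"],s["position"],s["tool_rot"],s["opening"])
for r in models.recognise("wrist","feeder_top"): print(r,ray("wrist",r["location"],.092,p))
print(-np.array(p["R"]).T@p["t"],p)
```

```text
feeder [0.5811 0.2803 0.092 ]
pump [ 0.4949 -0.3032  0.072 ]
cleaner [0.4885 0.0879 0.057 ]
drain [ 0.5766 -0.103   0.072 ]
1.9 [0.57390105 0.28705353 0.21849917] [ 2.18374814e-01  9.75864929e-01 -1.43121659e-04  2.44837208e-04] 0.01762090918785785
{'location': [282.5, 215.0], 'p': 0.85} [0.58581444 0.28809457 0.092     ]
[0.49728496 0.32266888 0.38397329] {'fx': 311.1826923538677, 'fy': 311.1826923538677, 'cx': 275.89998677822774, 'cy': 212.48732297636897, 'R': array([[ 4.26471067e-01,  9.04501200e-01, -9.58292202e-05],
       [ 8.62513139e-01, -4.06641844e-01,  3.01186813e-01],
       [ 2.72384866e-01, -1.28530115e-01, -9.53565150e-01]]), 't': array([-0.50389524, -0.41335184,  0.27216332])}
```

View pics/w1.png

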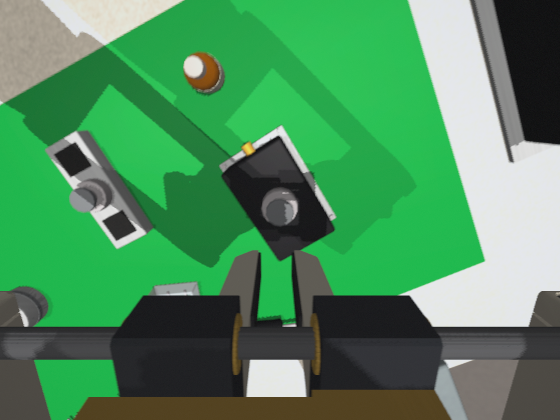

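The wrist view shows the feeder's button near (280,208). I'll enlarge it for a better centre, and use another angle in the top view.

Run:
```python
from h import *
a=cv2.imread("pics/w1.png")[170:250,240:320]; b=cv2.imread("pics/top0.png")[190:270,100:180]
cv2.imwrite("pics/c1.png",np.hstack([cv2.resize(x,(400,400),interpolation=cv2.INTER_CUBIC) for x in(a,b)]))
p=viewer.camera_params("wrist")
for v in (204,208,212):print(ray("wrist",(279.5,v),.092))
print(ray("top",(139,222),.092)-ray("top",(140,223),.092))
```

```text
[0.57467123 0.28898949 0.092     ]
[0.57835438 0.28725656 0.092     ]
[0.58206744 0.28550955 0.092     ]
[0.00206199 0.0021945  0.        ]
```

View pics/c1.png

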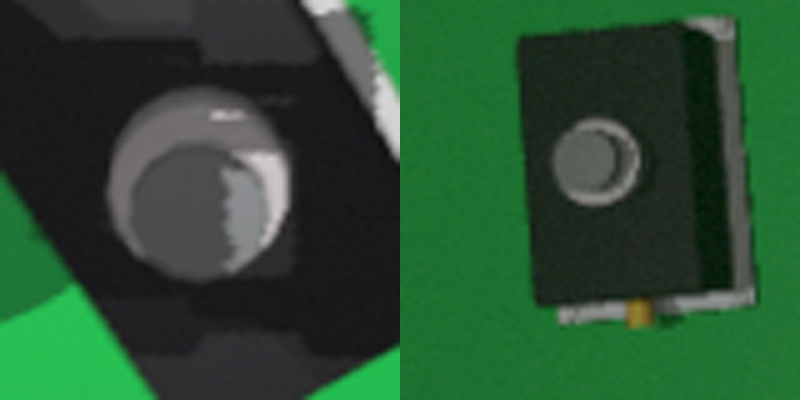

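Head centre: wrist (280,212) and top (137,222) agree on (0.582, 0.285). Descending to just above the button.

>>> jog_arm --plan "8 -2 -30 0 0 0 -1;0 0 -40 0 0 0 -1;0 0 -30 0 0 0 -1;0 0 -14 0 0 0 -1;0 0 -3 0 0 0 -1;0 0 -3 0 0 0 -1;0 0 0 0 0 0 -1"

```text
t: 2.7
position: [0.5808, 0.2878, 0.1005]
tool_rot: [0.218, 0.976, 0.001, 0.001]
force: [-0.1, -0.5, -0.6]
opening: 0.0008
gripper_force: 0.0
```

Run:
```python
from h import *
snap("wrist","w2")
```

```text
(no output)
```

View pics/w2.png

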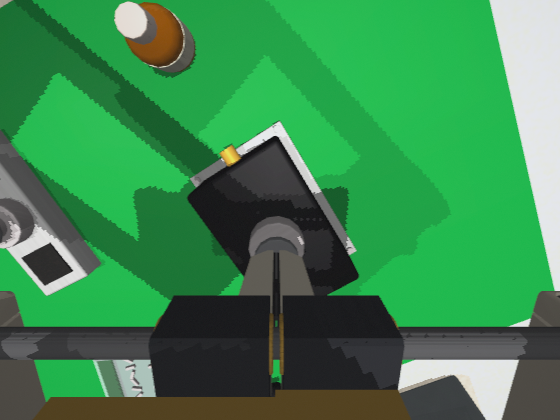

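The shut fingertips (276,252) sit over the button head (276,240). Nudge y by -3 and press slowly.

>>> jog_arm --plan "1 -3 -3 0 0 0 -1;0 0 -3 0 0 0 -1;0 0 -3 0 0 0 -1;0 0 -3 0 0 0 -1;0 0 -2 0 0 0 -1;0 0 -2 0 0 0 -1;0 0 0 0 0 0 -1"

```text
t: 3.45
position: [0.5809, 0.2842, 0.0824]
tool_rot: [0.218, 0.976, 0.0, -0.0]
force: [1.5, -0.3, 1.7]
opening: 0.0003
gripper_force: 0.7
```

>>> jog_arm --plan "0 0 -1 0 0 0 -1;0 0 -1 0 0 0 -1;0 0 0 0 0 0 -1"

```text
t: 3.75
position: [0.5809, 0.2842, 0.0809]
tool_rot: [0.218, 0.976, 0.0, 0.0]
force: [-0.5, -1.2, 5.5]
opening: 0.0004
gripper_force: 2.8
```

>>> jog_arm --plan "0 0 -1 0 0 0 -1;0 0 0 0 0 0 -1"

```text
t: 3.95
position: [0.5809, 0.2842, 0.0801]
tool_rot: [0.218, 0.976, 0.0, 0.0]
force: [-0.6, -2.3, 5.8]
opening: 0.0003
gripper_force: 3.3
```

>>> jog_arm --plan "0 0 5 0 0 0 -1;0 0 30 0 0 0 -1;0 0 45 0 0 0 -1;0 0 40 0 0 0 -1;-7 -45 0 0 0 0 -1;-7 -45 0 0 0 0 -1;-7 -45 0 0 0 0 -1;-7 -45 0 0 0 0 -1;-7 -45 0 0 0 0 -1;-7 -45 0 0 0 0 -1"

```text
t: 4.95
position: [0.5377, 0.0128, 0.1992]
tool_rot: [0.217, 0.976, 0.0, -0.001]
force: [1.4, -0.7, 0.4]
opening: 0.0006
gripper_force: 0.0
```

>>> jog_arm --plan "-7 -45 0 0 0 0 -1;-7 -45 0 0 0 0 -1;-7 -45 0 0 0 0 -1;-7 -45 0 0 0 0 -1;-7 -45 0 0 0 0 -1;-7 -45 0 0 0 0 -1;-2 -45 0 0 0 0 -1;0 0 0 0 0 0 -1"

```text
t: 5.75
position: [0.4932, -0.3053, 0.1989]
tool_rot: [0.22, 0.976, -0.0, -0.001]
force: [0.1, 0.8, 0.5]
opening: 0.0001
gripper_force: 0.0
```

```bash
cat > look.py <<'E'
from h import *
import sys
n,w,u,v=sys.argv[1],sys.argv[2],int(sys.argv[3]),int(sys.argv[4])
s=readout.get_state();p=viewer.camera_params("wrist");a=snap("wrist",w)
print(s["t"],s["position"],s["force"])
r=models.recognise("wrist",n+"_top")[:2]
for q in r: print(q,ray("wrist",q["location"],Z[n],p))
x,y=(int(i) for i in r[0]["location"]) if r else (280,210)
x=max(x,40);y=max(y,40)
print("crop",x-40,y-40)
a=cv2.imread(f"pics/{w}.png")[y-40:y+40,x-40:x+40];b=cv2.imread("pics/top0.png")[v-40:v+40,u-40:u+40]
cv2.imwrite(f"pics/{w}c.png",np.hstack([cv2.resize(i,(400,400),interpolation=cv2.INTER_CUBIC) for i in(a,b)]))
E
python3 look.py pump w3 413 268
python3 - <<'E'
from h import *
snap("top","top1")
E
```

```text
5.75 [ 0.49323587 -0.30534479  0.19887128] [0.07714637 0.80150893 0.46555445]
{'location': [274.2, 204.9], 'p': 0.85} [ 0.49213277 -0.30732738  0.072     ]
{'location': [500.4, 193.7], 'p': 0.64} [ 0.57572388 -0.10509927  0.072     ]
crop 234 164
```

View pics/w3c.png

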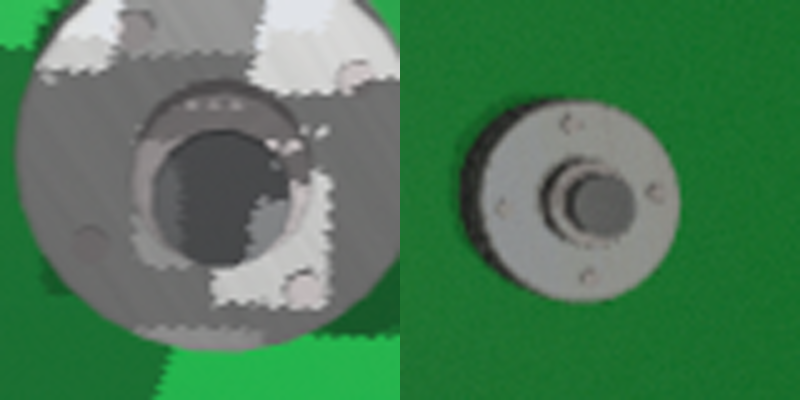

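The crops put the pump's button head at wrist (278,204) and top (413,268.6), i.e. about (0.4935, -0.3035).

>>> jog_arm --plan "0 2 -40 0 0 0 -1;0 0 -40 0 0 0 -1;0 0 -30 0 0 0 -1;0 0 -8 0 0 0 -1;0 0 0 0 0 0 -1"

```text
t: 6.4
position: [0.4943, -0.2969, 0.0805]
tool_rot: [0.217, 0.976, 0.001, -0.001]
force: [0.7, -0.4, 1.0]
opening: 0.0006
gripper_force: 0.0
```

>>> jog_arm --plan "0 0 -3 0 0 0 -1;0 0 -3 0 0 0 -1;0 0 -3 0 0 0 -1;0 0 -3 0 0 0 -1;0 0 -3 0 0 0 -1;0 0 -2 0 0 0 -1;0 0 0 0 0 0 -1"

```text
t: 7.1
position: [0.4951, -0.299, 0.0647]
tool_rot: [0.218, 0.976, -0.0, 0.0]
force: [1.6, -1.3, 1.9]
opening: 0.0007
gripper_force: 0.8
```

>>> jog_arm --plan "0 0 -1 0 0 0 -1;0 0 -1 0 0 0 -1;0 0 -1 0 0 0 -1;0 0 0 0 0 0 -1"

```text
t: 7.5
position: [0.4951, -0.299, 0.0618]
tool_rot: [0.218, 0.976, -0.0, 0.0]
force: [1.4, -0.9, 5.3]
opening: 0.0004
gripper_force: 2.1
```

>>> jog_arm --plan "0 0 -1 0 0 0 -1;0 0 -1 0 0 0 -1;0 0 0 0 0 0 -1"

```text
t: 7.8
position: [0.4951, -0.299, 0.06]
tool_rot: [0.218, 0.976, -0.0, 0.0]
force: [0.8, 0.5, 6.7]
opening: 0.0006
gripper_force: 3.3
```

Pump pressed in. Lift and go to the cleaner, ending with a settling row.

>>> jog_arm --plan "0 0 5 0 0 0 -1;0 0 35 0 0 0 -1;0 0 45 0 0 0 -1;0 0 45 0 0 0 -1;0 45 0 0 0 0 -1;0 45 0 0 0 0 -1;0 45 0 0 0 0 -1;0 45 0 0 0 0 -1;0 45 0 0 0 0 -1;0 45 0 0 0 0 -1"

```text
t: 8.8
position: [0.4936, -0.027, 0.1889]
tool_rot: [0.218, 0.976, -0.0, -0.001]
force: [1.2, 0.1, 0.5]
opening: 0.0002
gripper_force: 0.0
```

>>> jog_arm --plan "-2 45 0 0 0 0 -1;-2 45 0 0 0 0 -1;-2 25 0 0 0 0 -1;0 0 0 0 0 0 -1;0 0 0 0 0 0 -1"

```text
t: 9.3
position: [0.4881, 0.0863, 0.189]
tool_rot: [0.217, 0.976, -0.0, -0.001]
force: [0.4, -0.3, -1.1]
opening: 0.0006
gripper_force: 0.0
```

```bash
python3 look.py cleaner w4 231 267
```

```text
9.3 [0.48812551 0.08627261 0.18897883] [ 0.38694271 -0.27306777 -1.1141171 ]
{'location': [282.2, 196.9], 'p': 0.88} [0.48422509 0.09426001 0.057     ]
{'location': [340.6, 292.3], 'p': 0.73} [0.60861793 0.107073   0.057     ]
crop 242 156
```

View pics/w4c.png

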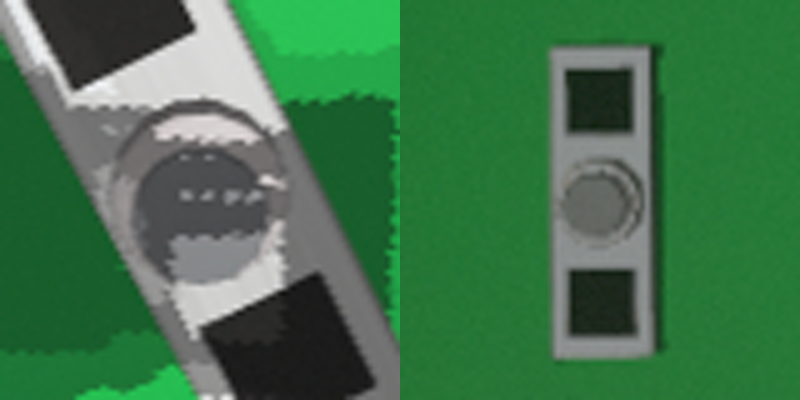

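Head at wrist (282,199) and top (230,268), about (0.4865, 0.091). Small shift, then descend.

>>> jog_arm --plan "-2 5 -40 0 0 0 -1;0 0 -40 0 0 0 -1;0 0 -34 0 0 0 -1;0 0 -9 0 0 0 -1;0 0 0 0 0 0 -1;0 0 0 0 0 0 -1"

```text
t: 10.0
position: [0.4882, 0.0906, 0.0684]
tool_rot: [0.218, 0.976, 0.0, 0.001]
force: [-0.5, -0.2, 0.2]
opening: 0.0005
gripper_force: 0.0
```

>>> jog_arm --plan "0 0 -3 0 0 0 -1;0 0 -3 0 0 0 -1;0 0 -3 0 0 0 -1;0 0 -3 0 0 0 -1;0 0 -3 0 0 0 -1;0 0 -1 0 0 0 -1;0 0 0 0 0 0 -1"

```text
t: 10.7
position: [0.487, 0.0912, 0.0506]
tool_rot: [0.218, 0.976, 0.0, 0.0]
force: [1.0, -0.0, 1.4]
opening: 0.0009
gripper_force: 0.5
```

>>> jog_arm --plan "0 0 -1 0 0 0 -1;0 0 -1 0 0 0 -1;0 0 -1 0 0 0 -1;0 0 -1 0 0 0 -1;0 0 -1 0 0 0 -1;0 0 0 0 0 0 -1"

```text
t: 11.3
position: [0.4871, 0.0912, 0.0458]
tool_rot: [0.218, 0.976, 0.0, 0.0]
force: [-0.4, 0.2, 5.0]
opening: 0.0007
gripper_force: 2.8
```

>>> jog_arm --plan "0 0 -1 0 0 0 -1;0 0 0 0 0 0 -1"

```text
t: 11.5
position: [0.487, 0.0912, 0.0449]
tool_rot: [0.218, 0.976, 0.0, 0.0]
force: [-0.5, -0.2, 7.2]
opening: 0.0008
gripper_force: 3.4
```

>>> jog_arm --plan "0 0 5 0 0 0 -1;0 0 30 0 0 0 -1;0 0 45 0 0 0 -1;0 0 45 0 0 0 -1;0 0 40 0 0 0 -1;-10 0 0 0 0 0 -1;0 0 0 0 0 0 -1"

```text
t: 12.2
position: [0.4766, 0.0912, 0.2103]
tool_rot: [0.218, 0.976, 0.0, 0.001]
force: [0.5, 0.2, -1.5]
opening: 0.0004
gripper_force: 0.0
```

Run:
```python
from h import *
snap("side","side1");snap("wrist","w5")
a=cv2.imread("pics/side0.png");b=cv2.imread("pics/side1.png")
f=lambda i:np.hstack([cv2.resize(i[y-25:y+25,x-25:x+25],(200,200),interpolation=cv2.INTER_CUBIC) for x,y in((251,148),(248,312),(228,200),(270,243))])
cv2.imwrite("pics/cmp.png",np.vstack([f(a),f(b)]))
```

```text
(no output)
```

View pics/cmp.png

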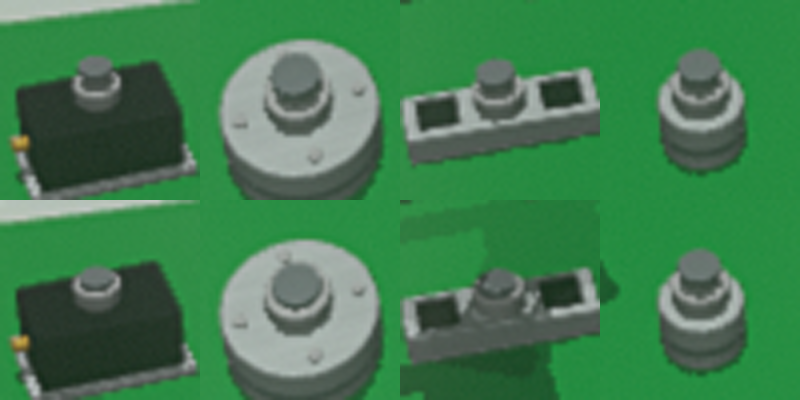

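The before/after crops show the feeder, pump and cleaner buttons down on their collars. The drain's is still up and nothing has shifted. Handing in.

```bash
python3 -c "
from workcell import workorder
print(workorder.sign_off())"
```

```text
the job is handed in; nothing more can be done
None
```

The feeder, pump and cleaner buttons were pressed fully in, in that order (peak about 7 N); the drain button is still up, the hand is clear, and the job is handed in, though sign-off returned no verdict.

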